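Repack the examination kit in its fitted foam

ROBOT

A 7-joint arm with a two-finger parallel gripper is mounted at the origin on a cart in front of the work surface, level with it; the furniture and walls round the work are solid. World frame = base frame: x ahead of the robot, y to its left, z up, the work surface at z = 0. Lengths are in m, angles in rad, forces in N, time in s.
With the tool pointing down it reaches from about 0.425 to 0.875 m from the base axis. Payload 8.4 kg.
Tool frame: the origin (TCP) lies between the finger pads; the fingertips stand finger_overhang ahead of it and the grasp point (between the pads) lies 6 mm ahead of it (finger_overhang is the distance from the TCP to the fingertips, in m); z points along the fingers, y is the line along which they close (so a half turn about z gives the same grasp; the last joint's range is limited). The gripper opens to 87 mm and grips with 3 to 60 N. Pads are 19 mm wide; open, the fingers measure 117 mm over their backs; the gripper's body (75 mm by 190 mm) begins 51 mm behind the grasp point.
Start: joints at [1.21, 0.333, 0.04, 1.465, -0.013, 1.343, -0.059], TCP at [0.168, -0.628, 0.248] pointing down, gripper open.
Joint ranges: [-2.58, 2.58], [-0.38, 2.09], [-1.3, 1.39], [0.25, 2.4], [-1.5, 4.64], [0.08, 2.09], [-2.65, 2.65]. Speed limits (rad/s): [2.22, 2.22, 2.79, 2.79, 3.14, 3.14, 3.14].

INTERFACE

Orientations are given as a unit quaternion [x, y, z, w].
In Python, from rig import * gives the robot as it stands.
- The arm moves only by the tool send_rows, never from a script. Its argument "moves" is a list of rows, each an object with "rot": the turn, a rotation vector about the tool's x, y, z in rad, a list of three; "slide": the shift along the tool's x, y, z in cm, a list of three; "claw": the finger opening in cm, from 0 to 8.7. In form: [{"rot": [wx, wy, wz], "slide": [x, y, z], "claw": claw}, ...]. A call has 1 to 12 rows; each row is the pose to reach, as a shift and turn from the pose commanded when the call began, along the tool's axes at that moment; what a row does not reach only later rows make up. A row lasts 1/8 s, in which the tool goes at most 62.5 mm and 10.7 degrees, less where a joint would pass 70% of its speed; a pose out of reach is approached as far as the arm can. A call with a gripper value outside its range is refused whole. The fingers move at their own pace and stop on an object; "squeeze" is the grip in N (left out, the last holds). Time passes only in rows, so rows that repeat a pose let the fingers close. It gives the time, the measured TCP pose, the force, the opening and the grip force at its end, in the units of the state.
- state(): the state, without advancing time (a new reading comes with each control period).
- snapshot(name): name is "side" or "top"; returns a dict with "image" (384x512x3 uint8, red, green, blue), "fx", "fy", "cx", "cy" (pixels), "rvec" (rotation vector, rad) and "tvec" (3), from world to camera coordinates, as OpenCV has them. Camera axes: x right, y down, z forward; pixel columns grow to the right and rows downward; lengths in m; the calibration is good to about 2 mm. A picture is of the moment at which its call begins. There is no depth.
- finish_job(): hands the job in; it is judged then, once.
The state is a dict: "t": time; "q": joint angles; "dq": joint speeds; "joint_efforts": joint torques, N m; "tool_pos": TCP position; "ee_rot": TCP orientation; "wrist_force": force on the tool from outside, world axes, zero at the start; "moment": the same for the moment, N m; "finger_gap": finger opening in m; "grasp_force": force on a finger pad.
Only numpy, scipy, OpenCV 4.12 (cv2) and the standard library are available. Lean on these libraries where they do the work, as an engineer would, in place of code of your own. Each camera call takes 0.05 s, during which the arm holds its last target. There are 200 camera calls.

TASK

Pack the kit for the next site visit: put the folding loupe, the roll of paper tape, the large white sample pot and the small white sample pot into the open kit case, each resting fully down in the foam pocket cut to its own shape and size, right way up as it stands now. Leave the flat instrument case, already packed, where it lies.

Things in the scene. Friction and masses are not known exactly. Their poses are not given: they have to be found in the camera images.
- tape_roll: Roll of white paper tape with a brown core, standing on its flat face (axis upright): 62 mm outside diameter, 48 mm tall, 0.09 kg. Origin: centre of its underside; z up.
- large_pot: The larger, taller of two white round screw-lid sample pots: 38 mm diameter, 58 mm tall, 0.02 kg. Origin: centre of its underside; z up.
- small_pot: The smaller of the two white round sample pots: 27 mm diameter, 33 mm tall, 0.02 kg. Origin: centre of its underside; z up.
- folding_loupe: Folded pocket loupe with a red shell, lying flat: 36 mm along its x, 52 mm along its y, 14 mm thick, with parallel long sides to grip across its x; 0.06 kg, does not unfold. Origin: centre of its underside; z up.
- instrument_case: Flat black instrument case, 67 x 142 x 23 mm, already lying in its own long pocket of the kit case, loose. Origin: centre of its underside. Stays where it is.
- seat_roll: Fixed dark foam block, 94 x 94 x 40 mm, in the kit case; four lie in two rows in any order. Origin: centre of its underside, 4 mm above the table; z up. Round pocket at its centre, 72 mm wide and 18 mm deep (floor 22 mm above the origin): the widest round one, for the tape roll.
- seat_large_pot: Fixed dark foam block, 94 x 94 x 40 mm, in the kit case; four lie in two rows in any order. Origin: centre of its underside, 4 mm above the table; z up. Round pocket at its centre, 48 mm wide and 25 mm deep (floor 15 mm above the origin): the middle round one, for the large pot.
- seat_small_pot: Fixed dark foam block, 94 x 94 x 40 mm, in the kit case; four lie in two rows in any order. Origin: centre of its underside, 4 mm above the table; z up. Round pocket at its centre, 36 mm wide and 13 mm deep (floor 27 mm above the origin): the narrowest round one, for the small pot.
- seat_loupe: Fixed dark foam block, 94 x 94 x 40 mm, in the kit case; four lie in two rows in any order. Origin: centre of its underside, 4 mm above the table; z up. Central rectangular pocket for the loupe: 46 mm along x, 62 along y, 7 deep (floor 33 mm above origin); loupe x and y lie along pocket x and y, either way round. Finger scoops, as deep, 32 mm wide (y), reach from both long sides to 43 mm from the centre along x.
Not all that is in view belongs to the job. Of the things shaped like the small_pot, the white one is meant.

How it is judged:
At the end, for the whole second after the job is handed in: Each of the four things is released, at rest and right way up (tilt under 0.15 rad) in its own pocket: centre within 10 mm of the insert's centre, underside under 4 mm above the pocket floor. The instrument case is under 12 mm from where it lay (horizontal distance between tape_roll and seat_roll below 0.01 m and z of tape_roll in the frame of seat_roll between 0.017 and 0.026 m and angle between each of tape_roll, large_pot, small_pot, folding_loupe's own z axis and vertical below 0.15 rad and linear speed of each of tape_roll, large_pot, small_pot, folding_loupe below 0.02 m/s and horizontal distance between large_pot and seat_large_pot below 0.01 m and z of large_pot in the frame of seat_large_pot between 0.01 and 0.019 m and horizontal distance between small_pot and seat_small_pot below 0.01 m and z of small_pot in the frame of seat_small_pot between 0.022 and 0.031 m and horizontal distance between folding_loupe and seat_loupe below 0.01 m and z of folding_loupe in the frame of seat_loupe between 0.028 and 0.037 m and distance of instrument_case from where it was at the start of the episode below 0.012 m); the robot touches nothing.
It also fails if it takes over 109 s, if anything falls off the work surface, if the arm or the gripper's body presses on something with over 40 N, if the wrist force passes 120 N, or if a joint passes its speed limit or range.

## Working session

There is one attempt and no reset: what is moved stays moved. The work goes in short steps, Python scripts to look and compute and a tool call to move; the robot and the scene stay as the last step left them, time stands still between calls to the robot, and variables do not carry over. Pictures are saved under pics/ and viewed, at most 14 in all, crops included, and the job is handed in when it is done.

Besides the shell and the picture viewer there is one more tool, called after "Request:" by a JSON object that holds its "fn" and its "kwargs", one argument or row to a line. send_rows: Moves the arm, as the interface text tells. Its arguments: {"type":"object","properties":{"moves":{"type":"array","items":{"type":"object","properties":{"rot":{"type":"array","items":{"type":"number"}},"slide":{"type":"array","items":{"type":"number"}},"claw":{"type":"number"}}}},"squeeze":{"type":"number"}},"required":["moves"]}

```bash
mkdir -p pics
python3 - <<'E'
from rig import *
import cv2,numpy as np
s=state();print(s['t'],s['tool_pos'],s['ee_rot'],s['finger_gap'],[k for k in s])
for n in("top","side"):
    d=snapshot(n);cv2.imwrite(f"pics/{n}0.png",cv2.resize(d["image"][:,:,::-1],(800,600)))
    cv2.imwrite(f"pics/raw_{n}0.png",d["image"][:,:,::-1])
    R=cv2.Rodrigues(np.array(d["rvec"]))[0];print(n,d["fx"],d["cx"],d["cy"],-R.T@np.array(d["tvec"]),R[2])
E
```

```text
0.0 [ 0.16806892 -0.62745964  0.24665231] [ 9.91445825e-01  1.30516399e-01 -1.70447931e-04 -7.85655582e-04] 0.08716599890448844 ['t', 'q', 'dq', 'joint_efforts', 'tool_pos', 'ee_rot', 'wrist_force', 'moment', 'grasp_force', 'finger_gap']
top 381.6836840233137 258.0831123241303 191.09394644171056 [0.40039516 0.05605124 1.02158078] [ 0.15186543 -0.02973945 -0.98795367]
side 430.60851068355294 255.17211616593497 190.4518287603731 [0.29202694 1.21506069 0.66739829] [ 0.18844568 -0.86732854 -0.46068366]
```

View pics/top0.png

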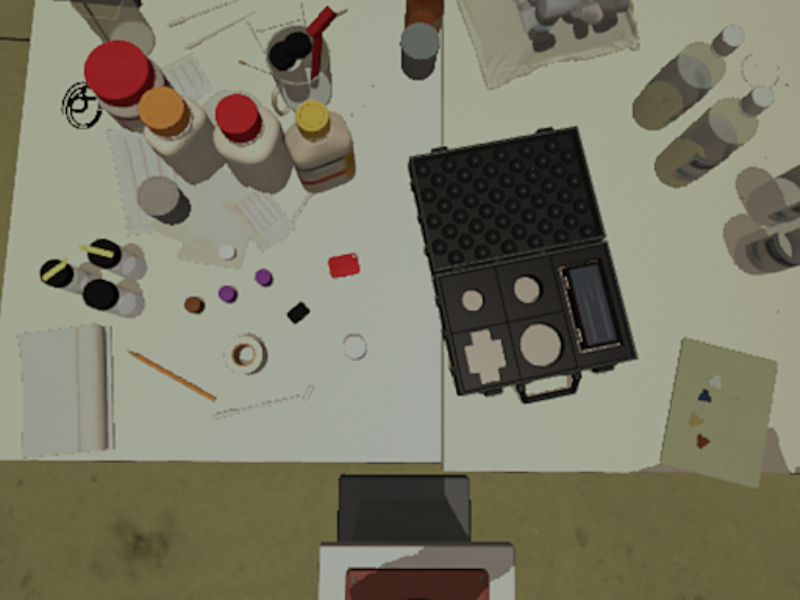

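View pics/side0.png

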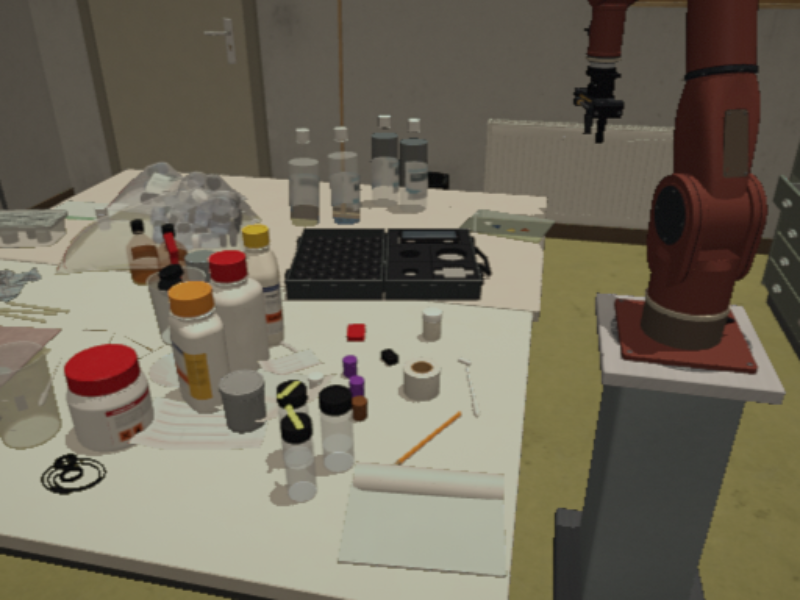

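The top view shows the loupe at (344,265), tape roll (243,354), large pot (354,347) and small white pot (228,252). The pockets are small (473,300), large (527,290), loupe (486,356) and roll (541,345). I'll zoom in on both groups.

Run:
```python
import cv2,numpy as np
a=cv2.imread("pics/raw_top0.png")
c=cv2.resize(a[150:265,270:415],None,fx=4,fy=4,interpolation=cv2.INTER_CUBIC)
b=cv2.resize(a[140:260,105:245],None,fx=4,fy=4,interpolation=cv2.INTER_CUBIC)
cv2.imwrite("pics/z1.png",c);cv2.imwrite("pics/z2.png",b)
```

```text
(no output)
```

View pics/z1.png

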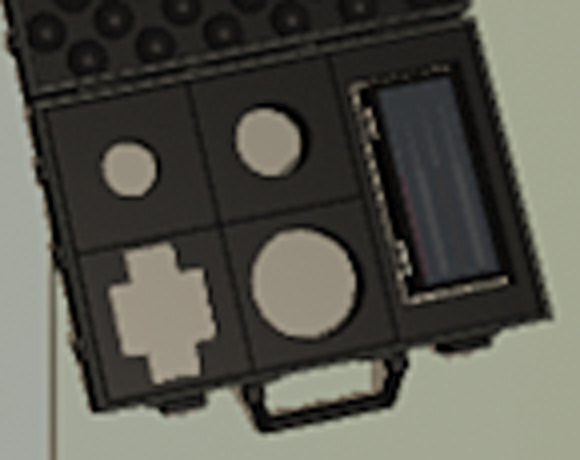

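View pics/z2.png

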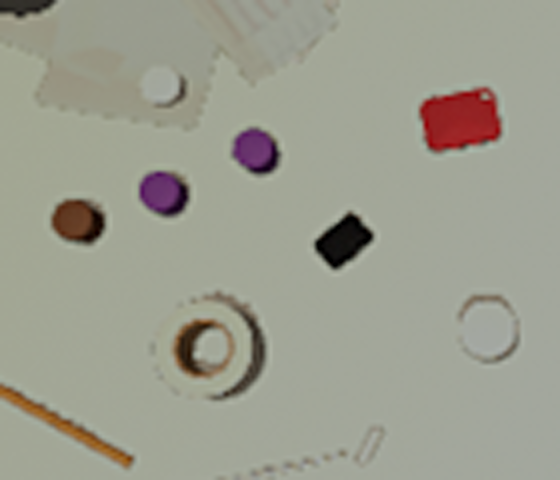

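Pocket floors are light and walls dark, so a floor patch's centroid sits at mid-depth. In the crop, the loupe pocket is the cross at (163,312), with scoops running vertically. In the other crop, the lids are: tape top near (206,347), large pot near (489,328), small pot at (161,86).

```bash
cat > h.py <<'E'
import cv2,numpy as np
from rig import *
from scipy.spatial.transform import Rotation as Ro
def cam(d):
    return cv2.Rodrigues(np.array(d["rvec"],float))[0],np.array(d["tvec"],float)
def ray(d,u,v,z):
    R,t=cam(d);o=-R.T@t;w=R.T@[(u-d["cx"])/d["fx"],(v-d["cy"])/d["fy"],1]
    return (o+w*(z-o[2])/w[2]).round(4)
def proj(d,P):
    R,t=cam(d);p=(R@np.atleast_2d(P).T).T+t
    return np.c_[p[:,0]/p[:,2]*d["fx"]+d["cx"],p[:,1]/p[:,2]*d["fy"]+d["cy"]]
def go(x,y,z,yaw=None):
    """slide (cm) and rot in tool axes to reach TCP xyz, tool y axis heading yaw (deg, mod 180)"""
    s=state();R=Ro.from_quat(s["ee_rot"])
    sl=R.inv().apply(np.array([x,y,z])-s["tool_pos"])*100
    ty=R.apply([0,1,0]);h=np.degrees(np.arctan2(ty[1],ty[0]))
    r=0 if yaw is None else -((yaw-h+90)%180-90)
    print("slide",sl.round(2),"rotz",round(np.radians(r),3),"head",h.round(1))
E
ls
python3 - <<'E'
from h import *
import rig
print([ (k,getattr(rig,k)) for k in dir(rig) if 'over' in k.lower() or 'finger' in k.lower()])
d=snapshot("top");im=d["image"];hsv=cv2.cvtColor(im,cv2.COLOR_RGB2HSV)
def comps(m,x0,y0,x1,y1,zs=None,mn=25):
    mm=np.zeros_like(m);mm[y0:y1,x0:x1]=m[y0:y1,x0:x1]
    n,l,st,c=cv2.connectedComponentsWithStats(mm)
    return [(st[i].tolist(),c[i].round(1).tolist(),l==i) for i in range(1,n) if st[i][4]>mn]
g=cv2.cvtColor(im,cv2.COLOR_RGB2GRAY)
print("pockets")
for st,c,m in comps((g>100).astype(np.uint8),285,175,362,245):
    r=cv2.minAreaRect(np.argwhere(m)[:,::-1].astype(np.float32))
    print(st,c,ray(d,*c,.0395 if st[0]<310 else .035),np.round(r,1) if 0 else r)
print("loupe")
for st,c,m in comps(((hsv[...,1]>150)&((hsv[...,0]<10)|(hsv[...,0]>170))).astype(np.uint8),200,155,240,190):
    r=cv2.minAreaRect(np.argwhere(m)[:,::-1].astype(np.float32));print(st,c,r,ray(d,*r[0],.012)); b=cv2.boxPoints(r);print([ray(d,*p,.012)[:2] for p in b])
K=lambda x,y:(105+(x+.5)/4-.5,140+(y+.5)/4-.5)
print("tape",ray(d,*K(206,347),.048),"big",ray(d,*K(489,328),.04),"small",ray(d,*K(161,86),.033))
E
```

```text
h.py
pics
[('finger_overhang', 0.025)]
pockets
[329, 177, 16, 17, 199] [336.4, 185.0] [ 0.5714 -0.1803  0.035 ] ((336.0000305175781, 185.0), (15.55634880065918, 14.142135620117188), 45.0)
[296, 186, 13, 13, 134] [301.9, 192.0] [ 0.5507 -0.0881  0.0395] ((302.0, 192.0), (12.727920532226562, 11.31370735168457), 45.0)
[333, 208, 26, 26, 528] [345.3, 220.5] [ 0.4779 -0.2017  0.035 ] ((345.5, 220.5), (25.0, 25.0), 90.0)
[297, 211, 27, 34, 617] [310.2, 227.7] [ 0.4579 -0.1089  0.0395] ((310.16827392578125, 227.78536987304688), (33.454811096191406, 23.746631622314453), 77.90524291992188)
[285, 221, 5, 24, 70] [286.2, 235.4] [ 0.4375 -0.0468  0.0395] ((287.0, 232.5), (23.0, 4.0), 90.0)
[340, 240, 22, 5, 71] [353.1, 242.6] [ 0.4211 -0.2206  0.035 ] ((350.5, 242.0), (4.0, 21.0), 90.0)
loupe
[210, 163, 20, 15, 222] [219.5, 169.7] ((219.61538696289062, 169.57691955566406), (12.74754810333252, 18.238800048828125), 78.69007110595703) [0.6126 0.1298 0.012 ]
[array([0.6245, 0.1575]), array([0.6352, 0.1097]), array([0.6009, 0.1022]), array([0.5903, 0.1499])]
tape [0.4561 0.2833 0.048 ] big [0.4709 0.1058 0.04  ] small [0.6276 0.3248 0.033 ]
```

Run:
```python
from h import *
d=snapshot("side");im=d["image"]
print("tape",ray(d,270.1,235.5,.048),"large",ray(d,276.5,199.7,.058))
t=snapshot("top")
for n,P,h,r in(("tape",(.4561,.2833),.048,.031),("large",(.4709,.1058),.058,.019),("small",(.6276,.3248),.033,.0135)):
  a=np.linspace(0,6.28,60)
  for z in(h,0):
    C=np.c_[P[0]+r*np.cos(a),P[1]+r*np.sin(a),0*a+z]
    for dd,nm in((d,'side'),(t,'top')):
      q=proj(dd,C);print(n,z,nm,q.min(0).round(1),q.max(0).round(1)); cv2.polylines(dd["image"],[np.round(q*16).astype(int)],True,(0,255,0),1,4,4) if 0 else None
c=cv2.resize(im[180:270,180:310,::-1],None,fx=6,fy=6,interpolation=cv2.INTER_CUBIC);cv2.imwrite("pics/z3.png",c)
go(.47,-.30,.25,-77.3)
```

```text
tape [0.4538 0.2893 0.048 ] large [0.4673 0.1126 0.058 ]
tape 0.048 side [257.8 227.8] [281.5 240.9]
tape 0.048 top [143.7 214.1] [168.5 238.7]
tape 0 side [257.8 242.7] [281.1 256.3]
tape 0 top [148.5 215.8] [172.1 239.3]
large 0.058 side [269.3 195.5] [282.1 201.6]
large 0.058 top [219.  213.6] [234.1 228.7]
large 0 side [269.  212.2] [281.6 218.6]
large 0 top [220.5 215.6] [234.7 229.8]
small 0.033 side [197.1 237.2] [207.4 243. ]
small 0.033 top [139.7 156.1] [150.  166.2]
small 0 side [197.9 247.5] [208.1 253.4]
small 0 top [143.  159.1] [153.1 168.8]
slide [ 37.63 -23.84  -0.27] rotz 0.04 head -75.0
```

View pics/z3.png

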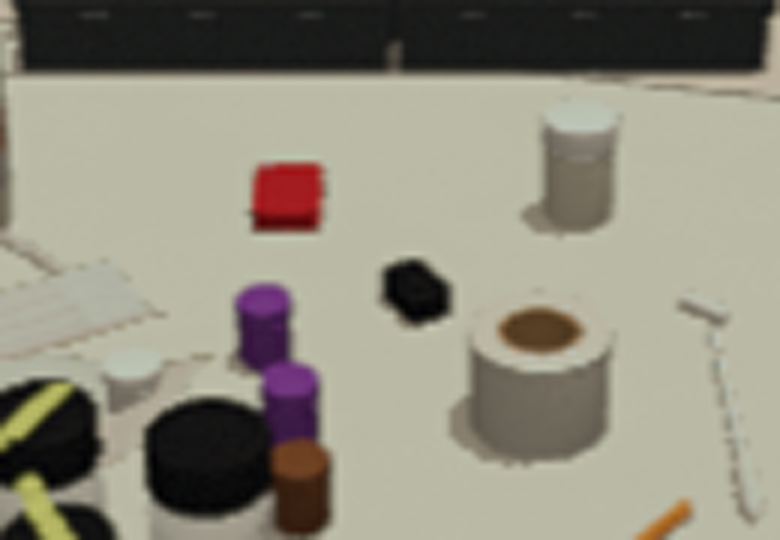

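The side view agrees with the top estimates: the tape spans x 469–610 and the small pot lid is at (133,362). The large pot moves about 2 mm, to (0.469, 0.107). Next I move towards the tape.

Request:
{"fn": "send_rows", "kwargs": {
  "moves": [
    {"rot": [0,0,0.04],"slide": [37.6,-23.8,0],"claw": 8.5},
    {"rot": [0,0,0.04],"slide": [37.6,-23.8,0],"claw": 8.5},
    {"rot": [0,0,0.04],"slide": [37.6,-23.8,0],"claw": 8.5},
    {"rot": [0,0,0.04],"slide": [37.6,-23.8,0],"claw": 8.5},
    {"rot": [0,0,0.04],"slide": [37.6,-23.8,0],"claw": 8.5},
    {"rot": [0,0,0.04],"slide": [37.6,-23.8,0],"claw": 8.5},
    {"rot": [0,0,0.04],"slide": [50,-51.5,0],"claw": 8.5},
    {"rot": [0,0,0.04],"slide": [50,-51.5,0],"claw": 8.5},
    {"rot": [0,0,0.04],"slide": [50,-51.5,0],"claw": 8.5},
    {"rot": [0,0,0.04],"slide": [50,-51.5,0],"claw": 8.5},
    {"rot": [0,0,0.04],"slide": [50,-51.5,0],"claw": 8.5},
    {"rot": [0,0,0.04],"slide": [50,-51.5,0],"claw": 8.5}
  ]
}}

```text
t: 1.75
tool_pos: [0.5181, 0.0016, 0.2478]
ee_rot: [0.994, 0.111, 0.0, 0.0]
wrist_force: [0.1, -0.4, -0.0]
finger_gap: 0.0851
grasp_force: 0.0
```

```bash
python3 -c "
from h import *
print(state()['q'].__repr__());go(.456,.283,.15,-77.3)"
```

```text
array([ 0.40028758,  0.09821901, -0.51831573,  1.75961421,  0.05053546,
        1.29623847, -1.47743479])
slide [  0.16 -28.82   9.78] rotz 0.001 head -77.2
```

Request:
{"fn": "send_rows", "kwargs": {
  "moves": [
    {"rot": [0,0,0],"slide": [0.2,-28.8,8],"claw": 8.5},
    {"rot": [0,0,0],"slide": [0.2,-28.8,8],"claw": 8.5},
    {"rot": [0,0,0],"slide": [0.2,-28.8,8],"claw": 8.5},
    {"rot": [0,0,0],"slide": [0.2,-28.8,8],"claw": 8.5},
    {"rot": [0,0,0],"slide": [0.2,-28.8,8],"claw": 8.5},
    {"rot": [0,0,0],"slide": [0.2,-28.8,8],"claw": 8.5},
    {"rot": [0,0,0],"slide": [0.2,-28.8,8],"claw": 8.5},
    {"rot": [0,0,0],"slide": [0.2,-28.8,8],"claw": 8.5}
  ]
}}

```text
t: 2.75
tool_pos: [0.4573, 0.2791, 0.1678]
ee_rot: [0.994, 0.11, 0.0, 0.0]
wrist_force: [0.4, 0.2, 0.3]
finger_gap: 0.0851
grasp_force: 0.0
```

```bash
python3 -c "
from h import *
print(state()['q'].__repr__());go(.456,.283,.049,-77.3)"
```

```text
array([ 0.02163602,  0.23584314, -0.73585508,  1.81464043,  0.17299438,
        1.15605304, -2.12181786])
slide [-0.05 -0.42 11.88] rotz -0.002 head -77.4
```

Request:
{"fn": "send_rows", "kwargs": {
  "moves": [
    {"rot": [0,0,0],"slide": [0,0,6],"claw": 8.5},
    {"rot": [0,0,0],"slide": [0,0,10],"claw": 8.5},
    {"rot": [0,0,0],"slide": [0,0,11.9],"claw": 8.5},
    {"rot": [0,0,0],"slide": [0,0,11.9],"claw": 8.5},
    {"rot": [0,0,0],"slide": [0,0,11.9],"claw": 5.5},
    {"rot": [0,0,0],"slide": [0,0,11.9],"claw": 5.5},
    {"rot": [0,0,0],"slide": [0,0,11.9],"claw": 5.5},
    {"rot": [0,0,0],"slide": [0,0,11.9],"claw": 5.5}
  ],
  "squeeze": 12
}}

```text
t: 3.75
tool_pos: [0.457, 0.2809, 0.0495]
ee_rot: [0.994, 0.111, 0.001, -0.0]
wrist_force: [-1.3, -0.1, 6.8]
finger_gap: 0.0613
grasp_force: 12.0
```

```bash
python3 -c "
from h import *
go(.456,.283,.049,-77.3);go(.479,-.201,.2,-77.3);go(.53,0,.2,-77.3)"
```

```text
slide [-0.05 -0.23  0.05] rotz 0.0 head -77.3
slide [ -8.44  47.48 -15.08] rotz 0.0 head -77.3
slide [  0.96  29.   -15.06] rotz 0.0 head -77.3
```

Request:
{"fn": "send_rows", "kwargs": {
  "moves": [
    {"rot": [0,0,0],"slide": [0,0,-4],"claw": 5.5},
    {"rot": [0,0,0],"slide": [0,0,-9],"claw": 5.5},
    {"rot": [0,0,0],"slide": [0,4,-14],"claw": 5.5},
    {"rot": [0,0,0],"slide": [0.5,9,-15],"claw": 5.5},
    {"rot": [0,0,0],"slide": [1,14,-15],"claw": 5.5},
    {"rot": [0,0,0],"slide": [1,19,-15],"claw": 5.5},
    {"rot": [0,0,0],"slide": [1,24,-15],"claw": 5.5},
    {"rot": [0,0,0],"slide": [1,29,-15],"claw": 5.5},
    {"rot": [0,0,0],"slide": [0,34,-15],"claw": 5.5},
    {"rot": [0,0,0],"slide": [-3,39,-15],"claw": 5.5},
    {"rot": [0,0,0],"slide": [-6,44,-15],"claw": 5.5},
    {"rot": [0,0,0],"slide": [-8,47,-15],"claw": 5.5}
  ]
}}

```text
t: 5.25
tool_pos: [0.4802, -0.1987, 0.1984]
ee_rot: [0.994, 0.109, -0.0, 0.0]
wrist_force: [0.3, 0.6, -0.0]
finger_gap: 0.0617
grasp_force: 12.0
```

```bash
python3 -c "
from h import *
go(.479,-.201,.076,-77.3)
for n in('top',):
  d=snapshot(n);cv2.imwrite('pics/a1.png',cv2.resize(d['image'][130:290,230:430,::-1],None,fx=3,fy=3))"
```

```text
slide [-0.16  0.19 12.24] rotz -0.003 head -77.5
```

View pics/a1.png

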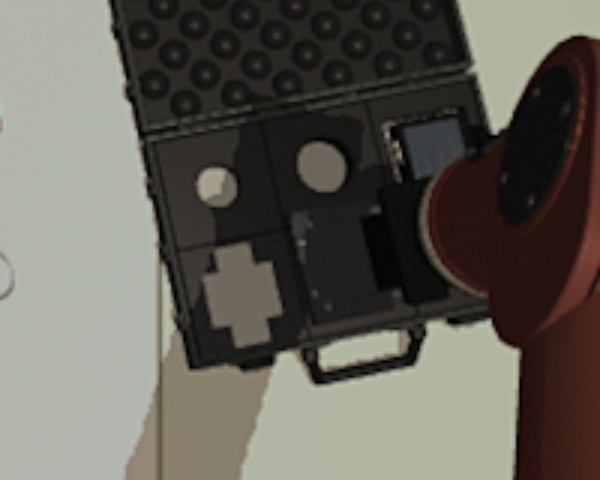

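The tape is held over the roll pocket, with the gripper near (360,240). I lower it now.

Request:
{"fn": "send_rows", "kwargs": {
  "moves": [
    {"rot": [0,0,0],"slide": [-0.1,0.1,4],"claw": 5.5},
    {"rot": [0,0,0],"slide": [-0.1,0.1,8],"claw": 5.5},
    {"rot": [0,0,0],"slide": [-0.1,0.1,10],"claw": 5.5},
    {"rot": [0,0,0],"slide": [-0.1,0.1,11],"claw": 5.5},
    {"rot": [0,0,0],"slide": [-0.1,0.1,11.7],"claw": 5.5},
    {"rot": [0,0,0],"slide": [-0.1,0.1,12],"claw": 5.5},
    {"rot": [0,0,0],"slide": [-0.1,0.1,12.2],"claw": 5.5},
    {"rot": [0,0,0],"slide": [-0.1,0.1,12.2],"claw": 5.5}
  ]
}}

```text
t: 6.3
tool_pos: [0.4816, -0.2006, 0.0787]
ee_rot: [0.994, 0.109, 0.001, 0.003]
wrist_force: [-4.7, -9.9, 12.2]
finger_gap: 0.0637
grasp_force: 11.7
```

```bash
python3 -c "
from h import *
go(.479,-.201,.0755,-77.3)"
```

```text
slide [-0.26 -0.02  0.32] rotz -0.003 head -77.5
```

Request:
{"fn": "send_rows", "kwargs": {
  "moves": [
    {"rot": [0,0,0],"slide": [-0.1,0.15,-0.4],"claw": 5.5},
    {"rot": [0,0,0],"slide": [-0.2,0.3,-0.4],"claw": 5.5},
    {"rot": [0,0,0],"slide": [-0.2,0.3,-0.2],"claw": 5.5},
    {"rot": [0,0,0],"slide": [-0.2,0.3,0],"claw": 5.5},
    {"rot": [0,0,0],"slide": [-0.2,0.3,0],"claw": 5.5}
  ]
}}

```text
t: 6.92
tool_pos: [0.4797, -0.2014, 0.077]
ee_rot: [0.994, 0.11, -0.0, 0.001]
wrist_force: [-2.4, -4.4, 7.0]
finger_gap: 0.0636
grasp_force: 11.7
```

```bash
python3 -c "
from h import *
go(.479,-.201,.0755,-77.3)
d=snapshot('side');cv2.imwrite('pics/a2.png',cv2.resize(d['image'][120:220,180:330,::-1],None,fx=5,fy=5,interpolation=cv2.INTER_CUBIC))"
```

```text
slide [-0.06 -0.05  0.15] rotz -0.0 head -77.3
```

View pics/a2.png

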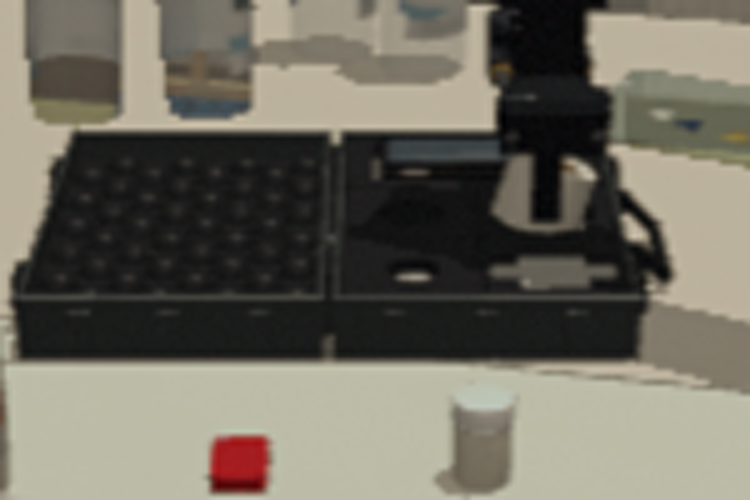

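```bash
python3 -c "
from h import *
d=snapshot('side')
K=lambda x,y:(180+(x+.5)/5-.5,120+(y+.5)/5-.5)
print('loupe',ray(d,*K(555,272),.0405),'small',ray(d,*K(414,271),.0375))
for P in((.479,-.201,.044),(.4583,-.1093,.0405),(.55,-.0887,.0375),(.57,-.18,.0315)):
  q=proj(d,P)[0];print(P,((q-[180,120]+.5)*5-.5).round())
a=np.linspace(0,6.28,60)
for z in(.026,.074):
  q=(proj(d,np.c_[.479+.031*np.cos(a),-.201+.031*np.sin(a),0*a+z])-[180,120])*5;print(z,q.min(0).round(),q.max(0).round())
q=(proj(d,np.c_[.479+.036*np.cos(a),-.201+.036*np.sin(a),0*a+.044])-[180,120])*5;print('rim',q.min(0).round(),q.max(0).round())
"
```

```text
loupe [ 0.456  -0.1092  0.0405] small [ 0.5516 -0.0972  0.0375]
(0.479, -0.201, 0.044) [541. 212.]
(0.4583, -0.1093, 0.0405) [552. 272.]
(0.55, -0.0887, 0.0375) [414. 276.]
(0.57, -0.18, 0.0315) [412. 228.]
0.026 [496. 215.] [581. 250.]
0.074 [497. 154.] [584. 188.]
rim [489. 190.] [589. 230.]
```

The side crop shows the tape at (540,190), inside the pocket rim but tilted in the pads about the closing axis. Releasing should let it fall flat.

Request:
{"fn": "send_rows", "kwargs": {
  "moves": [
    {"rot": [0,0,0],"slide": [0,0,0],"claw": 6.8},
    {"rot": [0,0,0],"slide": [0,0,0],"claw": 7.2},
    {"rot": [0,0,0],"slide": [0,0,0],"claw": 7.2},
    {"rot": [0,0,0],"slide": [0,0,-4],"claw": 7.2},
    {"rot": [0,0,0],"slide": [0,0,-10],"claw": 7.2},
    {"rot": [0,0,0],"slide": [0,-6,-14],"claw": 7.2},
    {"rot": [0,0,0],"slide": [0,-12,-14],"claw": 7.2},
    {"rot": [0,0,0],"slide": [0,-18,-14],"claw": 7.2},
    {"rot": [0,0,0],"slide": [0,-22,-14],"claw": 7.2},
    {"rot": [0,0,0],"slide": [0,-22,-14],"claw": 7.2}
  ]
}}

```text
t: 8.28
tool_pos: [0.4307, 0.0178, 0.2167]
ee_rot: [0.994, 0.114, 0.0, 0.0]
wrist_force: [0.3, -0.5, -0.6]
finger_gap: 0.0721
grasp_force: 0.0
```

```bash
python3 -c "
from h import *
go(.469,.107,.2,-77.3)
d=snapshot('side');a=cv2.resize(d['image'][120:220,230:330,::-1],None,fx=4,fy=4,interpolation=cv2.INTER_CUBIC)
d=snapshot('top');b=cv2.resize(d['image'][160:260,285:385,::-1],None,fx=4,fy=4,interpolation=cv2.INTER_CUBIC)
cv2.imwrite('pics/a3.png',np.hstack([a,b]))"
```

```text
slide [ 5.74 -7.82  1.67] rotz 0.006 head -76.9
```

View pics/a3.png

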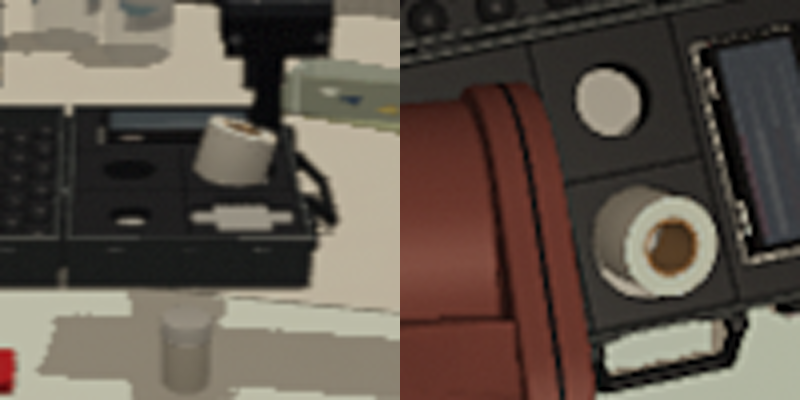

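```bash
cat >> h.py <<'E'
def tri(a,pa,b,pb):
    """point closest to two pixel rays"""
    A=[];y=[]
    for d,p in((a,pa),(b,pb)):
        R,t=cam(d);o=-R.T@t;w=R.T@[(p[0]-d["cx"])/d["fx"],(p[1]-d["cy"])/d["fy"],1];w/=np.linalg.norm(w)
        M=np.eye(3)-np.outer(w,w);A.append(M);y.append(M@o)
    X,r,*_=np.linalg.lstsq(np.vstack(A),np.hstack(y),rcond=None);return X.round(4),r
E
python3 -c "
from h import *
s=snapshot('side');t=snapshot('top')
print(tri(t,(353.2,221.2),s,(288.6,151.5)))
print(proj(t,(.479,-.201,.074)),proj(s,(.479,-.201,.074)))"
```

```text
(array([ 0.4757, -0.2091,  0.0811]), array([1.71167765e-05]))
[[349.02957284 218.89803852]] [[288.11916663 154.18843912]]
```

Both crops show the tape tipped toward -x, with its +x bottom edge on the rim (side crop at (235,150), top crop at (660,245)). I'll square it up with the jaws closing along the case's x direction.

```bash
python3 -c "
from h import *
go(.479,-.203,.16,12.7)"
```

```text
slide [-0.09 22.15  5.63] rotz 1.569 head -77.4
```

Request:
{"fn": "send_rows", "kwargs": {
  "moves": [
    {"rot": [0,0,-0.18],"slide": [0,3,0],"claw": 8.6},
    {"rot": [0,0,-0.36],"slide": [0,6,0],"claw": 8.6},
    {"rot": [0,0,-0.54],"slide": [0,9,0],"claw": 8.6},
    {"rot": [0,0,-0.72],"slide": [0,12,0],"claw": 8.6},
    {"rot": [0,0,-0.9],"slide": [0,15,0],"claw": 8.6},
    {"rot": [0,0,-1.08],"slide": [0,18,0],"claw": 8.6},
    {"rot": [0,0,-1.26],"slide": [0,21,0],"claw": 8.6},
    {"rot": [0,0,-1.44],"slide": [0,22.1,0],"claw": 8.6},
    {"rot": [0,0,-1.57],"slide": [0,22.1,3],"claw": 8.6},
    {"rot": [0,0,-1.57],"slide": [0,22.1,5.6],"claw": 8.6},
    {"rot": [0,0,-1.57],"slide": [0,22.1,5.6],"claw": 8.6}
  ]
}}

```text
t: 9.85
tool_pos: [0.4784, -0.202, 0.1585]
ee_rot: [0.626, 0.78, -0.0, -0.002]
wrist_force: [-0.3, 0.2, -0.2]
finger_gap: 0.0863
grasp_force: 0.0
```

```bash
python3 -c "
from h import *
print(state()['q']);go(.479,-.203,.082,12.7)"
```

```text
[ 0.68440307  0.1672951  -0.40416993  1.87183434  0.07194712  1.12116846
  0.47254158]
slide [-0.13  0.07  7.65] rotz -0.003 head 12.5
```

Request:
{"fn": "send_rows", "kwargs": {
  "moves": [
    {"rot": [0,0,0],"slide": [0,0,4],"claw": 8.6},
    {"rot": [0,0,0],"slide": [0,0,7],"claw": 8.6},
    {"rot": [0,0,0],"slide": [0,0,7.7],"claw": 8.6},
    {"rot": [0,0,0],"slide": [0,0,7.7],"claw": 8.6},
    {"rot": [0,0,0],"slide": [0,0,7.7],"claw": 5.8},
    {"rot": [0,0,0],"slide": [0,0,7.7],"claw": 5.8},
    {"rot": [0,0,0],"slide": [0,0,7.7],"claw": 5.8},
    {"rot": [0,0,0],"slide": [0,0,7.7],"claw": 5.8},
    {"rot": [0,0,0],"slide": [0,0,7.7],"claw": 5.8}
  ],
  "squeeze": 8
}}

```text
t: 10.98
tool_pos: [0.4777, -0.2026, 0.084]
ee_rot: [0.625, 0.78, -0.002, -0.001]
wrist_force: [-10.1, -3.3, 8.1]
finger_gap: 0.0674
grasp_force: 8.0
```

```bash
python3 -c "
from h import *
d=snapshot('side');a=cv2.resize(d['image'][120:220,230:330,::-1],None,fx=4,fy=4,interpolation=cv2.INTER_CUBIC)
d=snapshot('top');b=cv2.resize(d['image'][160:260,285:385,::-1],None,fx=4,fy=4,interpolation=cv2.INTER_CUBIC)
cv2.imwrite('pics/a4.png',np.hstack([a,b]))"
```

```text
(no output)
```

View pics/a4.png

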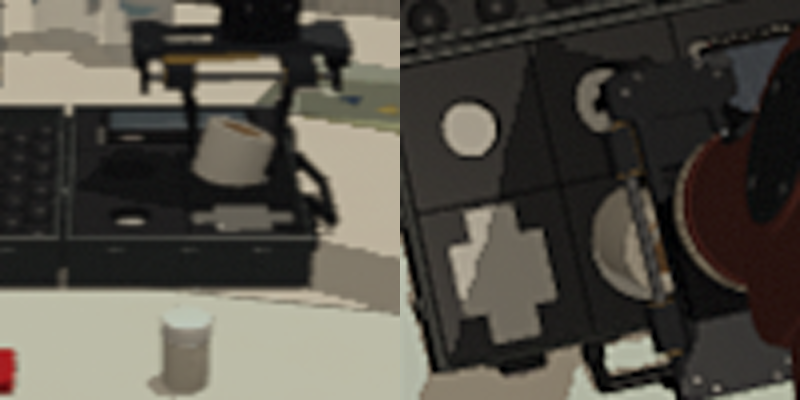

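The tape is still tilted between the jaws, with its edge propped on the rim. I'll lift it so the jaws can square it up.

Request:
{"fn": "send_rows", "kwargs": {
  "moves": [
    {"rot": [0,0,0],"slide": [0,0,0],"claw": 5.5},
    {"rot": [0,0,0],"slide": [0,0,-1],"claw": 5.5},
    {"rot": [0,0,0],"slide": [0,0,-2],"claw": 5.5},
    {"rot": [0,0,0],"slide": [0,0,-3],"claw": 5.5},
    {"rot": [0,0,0],"slide": [0,0,-4],"claw": 5.5},
    {"rot": [0,0,0],"slide": [0,0,-4],"claw": 5.5}
  ],
  "squeeze": 20
}}

```text
t: 11.82
tool_pos: [0.4807, -0.2013, 0.1246]
ee_rot: [0.625, 0.781, 0.0, 0.001]
wrist_force: [0.6, -0.3, -1.0]
finger_gap: 0.0663
grasp_force: 19.2
```

```bash
python3 -c "
from h import *
go(.479,-.201,.13)
d=snapshot('side');a=cv2.resize(d['image'][120:220,230:330,::-1],None,fx=4,fy=4,interpolation=cv2.INTER_CUBIC)
d=snapshot('top');b=cv2.resize(d['image'][160:260,285:385,::-1],None,fx=4,fy=4,interpolation=cv2.INTER_CUBIC)
cv2.imwrite('pics/a5.png',np.hstack([a,b]))"
```

```text
slide [ 0.07 -0.15 -0.54] rotz 0.0 head 12.7
```

View pics/a5.png

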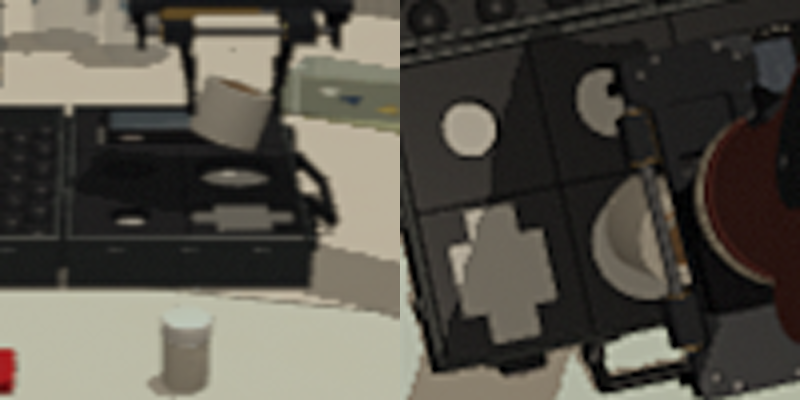

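The jaws hold the tape tilted about 14° (side crop, tape around (232,112), top leaning to -x). I'll tilt the tool to cancel it, then check.

Request:
{"fn": "send_rows", "kwargs": {
  "moves": [
    {"rot": [0.12,0,0],"slide": [0,0,-1.5],"claw": 5.5},
    {"rot": [0.24,0,0],"slide": [0,0,-1.5],"claw": 5.5},
    {"rot": [0.24,0,0],"slide": [0,0,-1.5],"claw": 5.5},
    {"rot": [0.24,0,0],"slide": [0,0,-1.5],"claw": 5.5}
  ]
}}

```text
t: 12.42
tool_pos: [0.4796, -0.2012, 0.1379]
ee_rot: [0.62, 0.775, -0.093, -0.075]
wrist_force: [-0.8, -0.4, -0.9]
finger_gap: 0.0662
grasp_force: 19.2
```

```bash
python3 -c "
from h import *
s=state();print(s['tool_pos'],s['q'])
d=snapshot('side');a=cv2.resize(d['image'][110:210,230:330,::-1],None,fx=4,fy=4,interpolation=cv2.INTER_CUBIC)
d=snapshot('top');b=cv2.resize(d['image'][160:260,285:385,::-1],None,fx=4,fy=4,interpolation=cv2.INTER_CUBIC)
cv2.imwrite('pics/a6.png',np.hstack([a,b]))"
```

```text
[ 0.47958439 -0.20115447  0.13785388] [ 0.57268717  0.33203451 -0.39722253  1.7422868   0.2254033   1.32167349
  0.32112562]
```

View pics/a6.png

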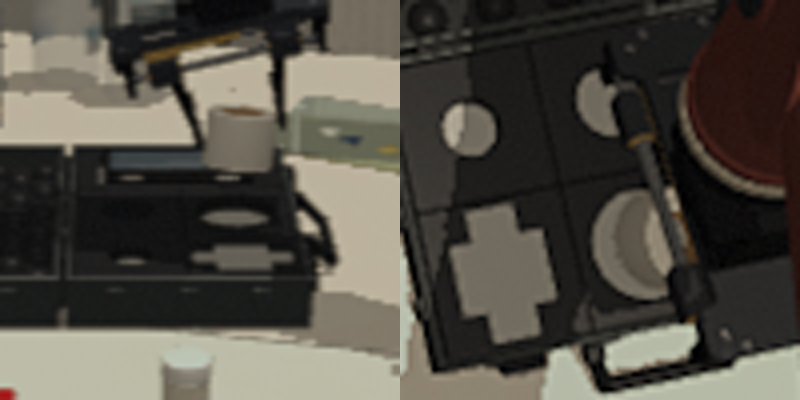

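The tape is upright now (side crop, x 206–271, bottom near y 170). I'll get its position from edge profiles.

```bash
python3 -c "
from h import *
t=snapshot('top');s=snapshot('side')
g=cv2.cvtColor(t['image'],cv2.COLOR_RGB2GRAY)
print(list(range(330,358)))
for r in range(205,238,3):print(r,g[r,330:358])
g=cv2.cvtColor(s['image'],cv2.COLOR_RGB2GRAY);print('side')
for r in(142,146,150):print(r,g[r,278:302])
print(g[134:160,289])
a=np.linspace(0,6.28,80)
for y in(-.2,-.205,-.21):
 for z in(.07,.08,.09):
  x=.478
  C=np.c_[x+.031*np.cos(a),y+.031*np.sin(a),0*a];q=proj(s,C+[0,0,z]);u=proj(t,C+[0,0,z+.048]);w=proj(t,C+[0,0,z])
  print(y,z,'side',q.min(0).round(1),q.max(0).round(1),'top left/bot row',u.min(0).round(1),u.max(0).round(1),'base',w.min(0).round(1))
"
```

```text
[330, 331, 332, 333, 334, 335, 336, 337, 338, 339, 340, 341, 342, 343, 344, 345, 346, 347, 348, 349, 350, 351, 352, 353, 354, 355, 356, 357]
205 [19 21 24 24 28 27 28 26 27 27 27 25 26 26 27 18 22 45 59 62 42  5 11 18
 15  4  5  6]
208 [ 27  27  27  27  26  27  26  21  28  58  83  89  92  94  92  90  82  66
  48  56  54  92 141 126  39   4   4   8]
211 [ 28  27  26  27  23  27  73 108 112 108 103  88  78  82  84  86  88  90
  82  59  52  51  93 143 126  28   6   6]
214 [ 29  27  25  22  68 106 109 107 107  95  78  82  85  86  87  87  85 115
 148 120  52  52  54  69  78  45  25  17]
217 [ 28  25  22  79 114 107 106 107  99  80  82  84  86  87  88  86 107 132
 134 138 116  40  53  54  78 101  72  27]
220 [ 27  24  38  88 111 106 106 107  97  78  82  84  86  88  88  87 109 134
 135 132 137 115  38  54  57  74  82  51]
223 [ 30  26  15  77 115 108 106 106 103  91  78  81  84  86  87  87  82 112
 141 134 132 137 117  41  54  59  55  57]
226 [ 22  28  27  16  65 106 109 105 106  98  82  82  79  83  84  85  87  86
  94 123 140 139 131  85  28  30  44  42]
229 [ 21  29  27  28  23  36  76 10
[... 984 characters left out ...]
 row [342.8 204. ] [369.1 230.5] base [337.9 206.3]
-0.205 0.07 side [279.9 151.5] [297.2 158.2] top left/bot row [342.7 205. ] [368.5 230.9] base [338.  207.2]
-0.205 0.08 side [279.9 149. ] [297.3 155.6] top left/bot row [343.8 204.5] [369.8 230.7] base [338.9 206.7]
-0.205 0.09 side [280.  146.4] [297.5 153. ] top left/bot row [344.9 204. ] [371.2 230.5] base [339.9 206.3]
-0.21 0.07 side [280.1 151. ] [297.4 157.7] top left/bot row [344.8 205. ] [370.5 230.9] base [339.9 207.2]
-0.21 0.08 side [280.1 148.5] [297.5 155.1] top left/bot row [345.9 204.5] [371.9 230.7] base [340.9 206.8]
-0.21 0.09 side [280.2 145.9] [297.6 152.4] top left/bot row [347. 204.] [373.3 230.5] base [341.9 206.3]
```

```bash
python3 -c "
from h import *
go(.4806,-.2005,.084);go(.4806,-.2005,.16)"
```

```text
slide [0.1  1.44 5.29] rotz 0.0 head 12.6
slide [ 0.1  -0.36 -2.09] rotz 0.0 head 12.6
```

Request:
{"fn": "send_rows", "kwargs": {
  "moves": [
    {"rot": [0,0,0],"slide": [0.1,0.5,1.5],"claw": 5.5},
    {"rot": [0,0,0],"slide": [0.1,1.0,3.5],"claw": 5.5},
    {"rot": [0,0,0],"slide": [0.1,1.3,4.6],"claw": 5.5},
    {"rot": [0,0,0],"slide": [0.1,1.4,5.3],"claw": 5.5},
    {"rot": [0,0,0],"slide": [0.1,1.4,5.3],"claw": 5.5}
  ]
}}

```text
t: 13.25
tool_pos: [0.4804, -0.1999, 0.0831]
ee_rot: [0.62, 0.775, -0.094, -0.075]
wrist_force: [-1.0, -0.9, -1.5]
finger_gap: 0.0662
grasp_force: 19.1
```

Request:
{"fn": "send_rows", "kwargs": {
  "moves": [
    {"rot": [0,0,0],"slide": [0,0,0],"claw": 7.4},
    {"rot": [0,0,0],"slide": [0,0,0],"claw": 7.4},
    {"rot": [0,0,0],"slide": [0,0,0],"claw": 7.6},
    {"rot": [0,0,0],"slide": [0,-0.7,-3],"claw": 7.6},
    {"rot": [0,0,0],"slide": [0,-2,-8],"claw": 7.6},
    {"rot": [-0.12,0,0],"slide": [0,-2.5,-11],"claw": 7.6},
    {"rot": [-0.24,0,0],"slide": [-5,-2.5,-11],"claw": 7.6},
    {"rot": [-0.24,0,0],"slide": [10,-2.5,-11],"claw": 7.6},
    {"rot": [-0.24,0,0],"slide": [15,-2.5,-11],"claw": 7.6},
    {"rot": [-0.24,0,0],"slide": [20,-2.5,-11],"claw": 7.6},
    {"rot": [-0.24,0,0],"slide": [25,-2.5,-11],"claw": 7.6},
    {"rot": [-0.24,0,0],"slide": [25,-2.5,-11],"claw": 7.6}
  ]
}}

```text
t: 14.75
tool_pos: [0.427, 0.0467, 0.197]
ee_rot: [0.624, 0.781, 0.0, 0.001]
wrist_force: [1.0, -0.1, -0.1]
finger_gap: 0.0761
grasp_force: 0.0
```

```bash
python3 -c "
from h import *
print(state()['q']);go(.469,.107,.2,-77.3)
d=snapshot('side');a=cv2.resize(d['image'][120:220,230:330,::-1],None,fx=4,fy=4,interpolation=cv2.INTER_CUBIC)
d=snapshot('top');b=cv2.resize(d['image'][160:260,285:385,::-1],None,fx=4,fy=4,interpolation=cv2.INTER_CUBIC)
cv2.imwrite('pics/a7.png',np.hstack([a,b]))"
```

```text
[ 0.46722083 -0.06273302 -0.64535159  2.00898209 -0.0399141   1.18208626
  0.06029348]
slide [ 4.95  5.43 -0.3 ] rotz -1.57 head 12.7
```

View pics/a7.png

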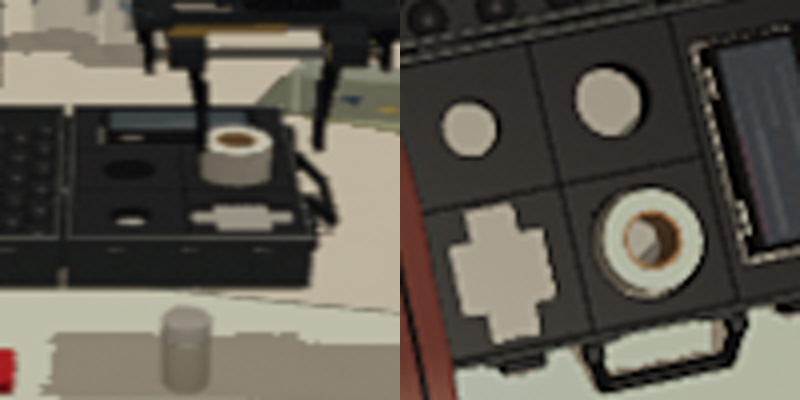

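The tape now sits flat in its pocket (top-crop centre (655,242), upright in the side crop). For the large pot I'll grip twice, at 90° to each other, so it is centred on both axes.

Request:
{"fn": "send_rows", "kwargs": {
  "moves": [
    {"rot": [0,0,0],"slide": [5,5.4,0],"claw": 6},
    {"rot": [0,0,0],"slide": [5,5.4,2],"claw": 6},
    {"rot": [0,0,0],"slide": [5,5.4,6],"claw": 6},
    {"rot": [0,0,0],"slide": [5,5.4,11],"claw": 6},
    {"rot": [0,0,0],"slide": [5,5.4,14],"claw": 6},
    {"rot": [0,0,0],"slide": [5,5.4,14],"claw": 6},
    {"rot": [0,0,0],"slide": [5,5.4,14],"claw": 3.4},
    {"rot": [0,0,0],"slide": [5,5.4,14],"claw": 3.4},
    {"rot": [0,0,0],"slide": [5,5.4,14],"claw": 3.4},
    {"rot": [0,0,0],"slide": [5,5.4,14],"claw": 3.4}
  ],
  "squeeze": 5
}}

```text
t: 16.1
tool_pos: [0.47, 0.1049, 0.0572]
ee_rot: [0.625, 0.781, 0.0, 0.0]
wrist_force: [-0.7, 0.1, 4.7]
finger_gap: 0.0365
grasp_force: 5.0
```

Request:
{"fn": "send_rows", "kwargs": {
  "moves": [
    {"rot": [0,0,0],"slide": [0,0,0],"claw": 6.2},
    {"rot": [0,0,0],"slide": [0,0,0],"claw": 6.2},
    {"rot": [0,0,0.18],"slide": [0,0,0],"claw": 6.2},
    {"rot": [0,0,0.36],"slide": [0,0,0],"claw": 6.2},
    {"rot": [0,0,0.54],"slide": [0,0,0],"claw": 6.2},
    {"rot": [0,0,0.72],"slide": [0,0,0],"claw": 6.2},
    {"rot": [0,0,0.9],"slide": [0,0,0],"claw": 6.2},
    {"rot": [0,0,1.08],"slide": [0,0,0],"claw": 6.2},
    {"rot": [0,0,1.26],"slide": [0,0,0],"claw": 6.2},
    {"rot": [0,0,1.44],"slide": [0,0,0],"claw": 6.2},
    {"rot": [0,0,1.57],"slide": [0,0,0],"claw": 6.2},
    {"rot": [0,0,1.57],"slide": [0,0,0],"claw": 6.2}
  ]
}}

```text
t: 17.6
tool_pos: [0.4694, 0.105, 0.0564]
ee_rot: [0.994, 0.111, -0.0, 0.0]
wrist_force: [0.5, -0.4, 1.1]
finger_gap: 0.0619
grasp_force: 0.0
```

Request:
{"fn": "send_rows", "kwargs": {
  "moves": [
    {"rot": [0,0,0],"slide": [0,0,0],"claw": 3.4},
    {"rot": [0,0,0],"slide": [0,0,0],"claw": 3.4},
    {"rot": [0,0,0],"slide": [0,0,0],"claw": 3.4},
    {"rot": [0,0,0],"slide": [0,0,0],"claw": 3.4},
    {"rot": [0,0,0],"slide": [0,0,0],"claw": 3.4}
  ],
  "squeeze": 8
}}

```text
t: 18.23
tool_pos: [0.4695, 0.1049, 0.0566]
ee_rot: [0.994, 0.111, -0.0, -0.0]
wrist_force: [0.3, -0.5, -0.6]
finger_gap: 0.0365
grasp_force: 8.0
```

```bash
python3 -c "
from h import *
print(state()['q']);go(.5706,-.1803,.2,-77.3)"
```

```text
[ 0.12508348  0.22770839 -0.47642313  2.05125517  0.13338485  0.89162764
 -1.77377191]
slide [  3.58  30.04 -14.35] rotz 0.0 head -77.3
```

Request:
{"fn": "send_rows", "kwargs": {
  "moves": [
    {"rot": [0,0,0],"slide": [0,0,-4],"claw": 3.4},
    {"rot": [0,0,0],"slide": [0,0,-9],"claw": 3.4},
    {"rot": [0,0,0],"slide": [0.5,4,-12],"claw": 3.4},
    {"rot": [0,0,0],"slide": [1,8,-12],"claw": 3.4},
    {"rot": [0,0,0],"slide": [2,13,-12],"claw": 3.4},
    {"rot": [0,0,0],"slide": [3,18,-12],"claw": 3.4},
    {"rot": [0,0,0],"slide": [3.6,23,-12],"claw": 3.4},
    {"rot": [0,0,0],"slide": [3.6,27,-12],"claw": 3.4},
    {"rot": [0,0,0],"slide": [3.6,30,-12],"claw": 3.4},
    {"rot": [0,0,0],"slide": [3.6,30,-12],"claw": 3.4},
    {"rot": [0,0,0],"slide": [3.6,30,-9],"claw": 3.4},
    {"rot": [0,0,0],"slide": [3.6,30,-9],"claw": 3.4}
  ]
}}

```text
t: 19.73
tool_pos: [0.5691, -0.1784, 0.1445]
ee_rot: [0.994, 0.111, -0.002, -0.001]
wrist_force: [-0.4, 0.3, -1.1]
finger_gap: 0.0363
grasp_force: 8.0
```

```bash
python3 -c "
from h import *
go(.5706,-.1803,.076,-77.3)
s=snapshot('side')
p=proj(s,state()['tool_pos'])[0].astype(int);print(p)
c=s['image'][p[1]-25:p[1]+45,p[0]-50:p[0]+50,::-1];cv2.imwrite('pics/a8.png',cv2.resize(c,None,fx=6,fy=6,interpolation=cv2.INTER_CUBIC))"
```

```text
slide [0.13 0.24 6.85] rotz 0.001 head -77.2
[261 135]
```

View pics/a8.png

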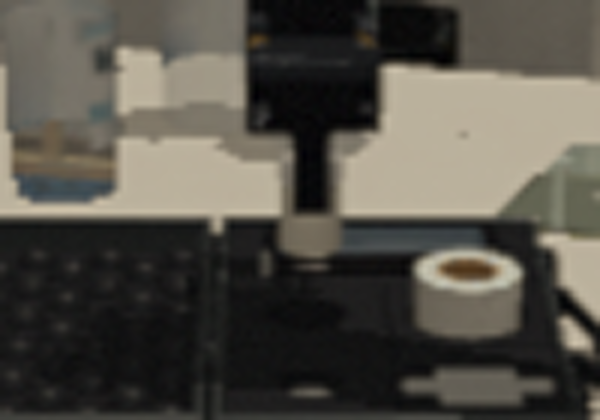

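The pot hangs nearly upright at (310,235) in the fingers, and the tape is flat at (468,290). Lowering the pot.

Request:
{"fn": "send_rows", "kwargs": {
  "moves": [
    {"rot": [0,0,0],"slide": [0.1,0.1,2],"claw": 3.4},
    {"rot": [0,0,0],"slide": [0.1,0.1,3.5],"claw": 3.4},
    {"rot": [0,0,0],"slide": [0.1,0.1,4.5],"claw": 3.4},
    {"rot": [0,0,0],"slide": [0.1,0.1,5.5],"claw": 3.4},
    {"rot": [0,0,0],"slide": [0.1,0.1,6.2],"claw": 3.4},
    {"rot": [0,0,0],"slide": [0.1,0.1,6.5],"claw": 3.4},
    {"rot": [0,0,0],"slide": [0.1,0.1,6.5],"claw": 3.4}
  ]
}}

```text
t: 20.65
tool_pos: [0.5719, -0.1806, 0.0815]
ee_rot: [0.994, 0.111, -0.0, -0.0]
wrist_force: [-0.0, 0.0, 0.2]
finger_gap: 0.0362
grasp_force: 8.0
```

Request:
{"fn": "send_rows", "kwargs": {
  "moves": [
    {"rot": [0,0,0],"slide": [0,0,0.3],"claw": 3.4},
    {"rot": [0,0,0],"slide": [0,0,0.5],"claw": 3.4},
    {"rot": [0,0,0],"slide": [0,0,0.5],"claw": 3.4},
    {"rot": [0,0,0],"slide": [0,0,0.5],"claw": 4.6},
    {"rot": [0,0,0],"slide": [0,0,0.5],"claw": 5},
    {"rot": [0,0,0],"slide": [0,0,0.5],"claw": 5},
    {"rot": [0,0,0],"slide": [0,0,-5],"claw": 5},
    {"rot": [0,0,0],"slide": [0,0,-10],"claw": 5},
    {"rot": [0,0,0],"slide": [0,-5,-12],"claw": 5},
    {"rot": [0,0,0],"slide": [0,-11,-12],"claw": 5},
    {"rot": [0,0,0],"slide": [0,-17,-12],"claw": 5},
    {"rot": [0,0,0],"slide": [0,-23,-12],"claw": 5}
  ]
}}

```text
t: 22.15
tool_pos: [0.5207, 0.0455, 0.2019]
ee_rot: [0.994, 0.111, 0.0, 0.0]
wrist_force: [1.3, 0.1, 1.1]
finger_gap: 0.0497
grasp_force: 0.0
```

```bash
python3 -c "
from h import *
t=snapshot('top')
g=cv2.cvtColor(t['image'],cv2.COLOR_RGB2GRAY)[172:202,324:358]
n,l,st,c=cv2.connectedComponentsWithStats((g>95).astype(np.uint8))
for i in range(1,n):
  if st[i][4]>30:print(st[i],c[i]+[324,172],'world at .077',ray(t,*(c[i]+[324,172]),.077))
print(proj(t,(.5706,-.1803,.077)))
go(.6276,.3248,.2,-77.3)"
```

```text
[  7   3  17  19 210] [339.28571429 183.12857143] world at .077 [ 0.569  -0.1777  0.077 ]
[[340.28158517 182.53307166]]
slide [ 16.78 -23.79   0.31] rotz 0.009 head -76.8
```

The large pot's lid sits at (0.569, -0.178), as expected for seated. Next is the small pot.

Request:
{"fn": "send_rows", "kwargs": {
  "moves": [
    {"rot": [0,0,0],"slide": [16.8,-23.8,0],"claw": 5},
    {"rot": [0,0,0],"slide": [16.8,-23.8,0],"claw": 5},
    {"rot": [0,0,0],"slide": [16.8,-23.8,0],"claw": 5},
    {"rot": [0,0,0],"slide": [16.8,-23.8,0],"claw": 5},
    {"rot": [0,0,0],"slide": [16.8,-23.8,0],"claw": 5},
    {"rot": [0,0,0],"slide": [16.8,-23.8,0],"claw": 5},
    {"rot": [0,0,0],"slide": [16.8,-23.8,4],"claw": 5},
    {"rot": [0,0,0],"slide": [16.8,-23.8,8],"claw": 5},
    {"rot": [0,0,0],"slide": [16.8,-23.8,8],"claw": 5}
  ]
}}

```text
t: 23.32
tool_pos: [0.6313, 0.3104, 0.1183]
ee_rot: [0.994, 0.11, -0.003, 0.001]
wrist_force: [0.1, -0.7, 0.6]
finger_gap: 0.05
grasp_force: 0.0
```

```bash
python3 -c "
from h import *
print(state()['q']);go(.6276,.3248,.042,-77.3)"
```

```text
[-0.18313954  0.57965804 -0.48623614  1.43515141  0.27789317  1.20166754
 -2.05376556]
slide [ 0.   -1.5   7.63] rotz -0.001 head -77.3
```

Request:
{"fn": "send_rows", "kwargs": {
  "moves": [
    {"rot": [0,0,0],"slide": [0,-1.5,0],"claw": 5},
    {"rot": [0,0,0],"slide": [0,-1.5,0],"claw": 5},
    {"rot": [0,0,0],"slide": [0,-1.5,0],"claw": 5}
  ]
}}

```text
t: 23.7
tool_pos: [0.6299, 0.3283, 0.1231]
ee_rot: [0.994, 0.111, 0.001, -0.0]
wrist_force: [-0.4, -0.0, 0.2]
finger_gap: 0.0496
grasp_force: 0.0
```

```bash
python3 -c "
from h import *
go(.6276,.3248,.042,-77.3)"
```

```text
slide [-0.31  0.3   8.11] rotz 0.001 head -77.3
```

Request:
{"fn": "send_rows", "kwargs": {
  "moves": [
    {"rot": [0,0,0],"slide": [-0.3,0.3,3],"claw": 5},
    {"rot": [0,0,0],"slide": [-0.3,0.3,6],"claw": 5},
    {"rot": [0,0,0],"slide": [-0.3,0.3,8],"claw": 5},
    {"rot": [0,0,0],"slide": [-0.3,0.3,8],"claw": 5},
    {"rot": [0,0,0],"slide": [-0.3,0.3,8],"claw": 2.3},
    {"rot": [0,0,0],"slide": [-0.3,0.3,8],"claw": 2.3},
    {"rot": [0,0,0],"slide": [-0.3,0.3,8],"claw": 2.3},
    {"rot": [0,0,0],"slide": [-0.3,0.3,8],"claw": 2.3}
  ],
  "squeeze": 6
}}

```text
t: 24.7
tool_pos: [0.6275, 0.3243, 0.0422]
ee_rot: [0.994, 0.111, 0.0, -0.0]
wrist_force: [-0.1, -0.2, 2.7]
finger_gap: 0.0258
grasp_force: 6.0
```

```bash
python3 -c "
from h import *
go(.6276,.3248,.042,-77.3);go(.47,.105,.2,-77.3)"
```

```text
slide [ 0.02 -0.05  0.02] rotz 0.0 head -77.3
slide [-20.17  17.92 -15.8 ] rotz 0.0 head -77.3
```

Request:
{"fn": "send_rows", "kwargs": {
  "moves": [
    {"rot": [0,0,0],"slide": [0,0,-4],"claw": 2.3},
    {"rot": [0,0,0],"slide": [0,0,-8],"claw": 2.3},
    {"rot": [0,0,0],"slide": [-5,4,-10],"claw": 2.3},
    {"rot": [0,0,0],"slide": [-9,8,-10],"claw": 2.3},
    {"rot": [0,0,0],"slide": [-13,11.5,-10],"claw": 2.3},
    {"rot": [0,0,0],"slide": [-17,15,-10],"claw": 2.3},
    {"rot": [0,0,0],"slide": [-20,18,-10],"claw": 2.3},
    {"rot": [0,0,0],"slide": [-20,18,-7],"claw": 2.3},
    {"rot": [0,0,0],"slide": [-20,18,-3],"claw": 2.3},
    {"rot": [0,0,0],"slide": [-20,18,-1],"claw": 2.3},
    {"rot": [0,0,0],"slide": [-20,18,-0.2],"claw": 2.3},
    {"rot": [0,0,0],"slide": [-20,18,-0.1],"claw": 2.3}
  ]
}}

```text
t: 26.2
tool_pos: [0.4718, 0.1045, 0.0427]
ee_rot: [0.994, 0.111, 0.0, -0.0]
wrist_force: [-0.4, -0.6, -0.1]
finger_gap: 0.0263
grasp_force: 6.0
```

Request:
{"fn": "send_rows", "kwargs": {
  "moves": [
    {"rot": [0,0,0],"slide": [0,0,0],"claw": 2.3},
    {"rot": [0,0,0],"slide": [0,0,0],"claw": 5},
    {"rot": [0,0,0],"slide": [0,0,0],"claw": 5},
    {"rot": [0,0,-0.18],"slide": [0,0,0],"claw": 5},
    {"rot": [0,0,-0.36],"slide": [0,0,0],"claw": 5},
    {"rot": [0,0,-0.54],"slide": [0,0,0],"claw": 5},
    {"rot": [0,0,-0.72],"slide": [0,0,0],"claw": 5},
    {"rot": [0,0,-0.9],"slide": [0,0,0],"claw": 5},
    {"rot": [0,0,-1.08],"slide": [0,0,0],"claw": 5},
    {"rot": [0,0,-1.26],"slide": [0,0,0],"claw": 5},
    {"rot": [0,0,-1.44],"slide": [0,0,0],"claw": 5},
    {"rot": [0,0,-1.57],"slide": [0,0,0],"claw": 5}
  ]
}}

```text
t: 27.7
tool_pos: [0.4719, 0.1043, 0.0428]
ee_rot: [0.623, 0.782, 0.0, 0.0]
wrist_force: [-0.6, 0.1, 0.0]
finger_gap: 0.0499
grasp_force: 0.0
```

Request:
{"fn": "send_rows", "kwargs": {
  "moves": [
    {"rot": [0,0,0],"slide": [0,0,0],"claw": 5},
    {"rot": [0,0,0],"slide": [0,0,0],"claw": 2.3},
    {"rot": [0,0,0],"slide": [0,0,0],"claw": 2.3},
    {"rot": [0,0,0],"slide": [0,0,0],"claw": 2.3},
    {"rot": [0,0,0],"slide": [0,0,0],"claw": 2.3},
    {"rot": [0,0,0],"slide": [0,0,0],"claw": 2.3}
  ]
}}

```text
t: 28.45
tool_pos: [0.4717, 0.1044, 0.0426]
ee_rot: [0.625, 0.781, 0.0, 0.0]
wrist_force: [-0.3, 0.7, -0.5]
finger_gap: 0.0259
grasp_force: 6.0
```

```bash
python3 -c "
from h import *
print(state()['q']);go(.55,-.0887,.15,12.7)"
```

```text
[ 0.36144491  0.3040489  -0.74396337  2.04587502  0.26479168  0.88617281
 -0.30821074]
slide [-20.56   3.41 -10.74] rotz -0.001 head 12.6
```

Request:
{"fn": "send_rows", "kwargs": {
  "moves": [
    {"rot": [0,0,0],"slide": [0,0,-4],"claw": 2.3},
    {"rot": [0,0,0],"slide": [0,0,-8],"claw": 2.3},
    {"rot": [0,0,0],"slide": [-4,0.5,-10],"claw": 2.3},
    {"rot": [0,0,0],"slide": [-8,1,-10],"claw": 2.3},
    {"rot": [0,0,0],"slide": [-12,2,-10],"claw": 2.3},
    {"rot": [0,0,0],"slide": [-16,3,-10],"claw": 2.3},
    {"rot": [0,0,0],"slide": [-19,3.4,-10],"claw": 2.3},
    {"rot": [0,0,0],"slide": [-20.6,3.4,-10],"claw": 2.3},
    {"rot": [0,0,0],"slide": [-20.6,3.4,-7],"claw": 2.3},
    {"rot": [0,0,0],"slide": [-20.6,3.4,-5.5],"claw": 2.3},
    {"rot": [0,0,0],"slide": [-20.6,3.4,-5.5],"claw": 2.3},
    {"rot": [0,0,0],"slide": [-20.6,3.4,-5.5],"claw": 2.3}
  ]
}}

```text
t: 29.95
tool_pos: [0.5504, -0.0886, 0.0984]
ee_rot: [0.625, 0.781, 0.0, 0.0]
wrist_force: [-0.0, 0.3, -0.1]
finger_gap: 0.026
grasp_force: 6.0
```

```bash
python3 -c "
from h import *
go(.55,-.0887,.074,12.7)"
```

```text
slide [ 0.   -0.05  2.44] rotz 0.0 head 12.7
```

Request:
{"fn": "send_rows", "kwargs": {
  "moves": [
    {"rot": [0,0,0],"slide": [0,0,1],"claw": 2.3},
    {"rot": [0,0,0],"slide": [0,0,1.8],"claw": 2.3},
    {"rot": [0,0,0],"slide": [0,0,2.3],"claw": 2.3},
    {"rot": [0,0,0],"slide": [0,0,2.4],"claw": 2.3},
    {"rot": [0,0,0],"slide": [0,0,2.4],"claw": 2.3}
  ]
}}

```text
t: 30.58
tool_pos: [0.55, -0.0891, 0.0736]
ee_rot: [0.625, 0.781, 0.0, -0.0]
wrist_force: [0.7, -0.3, -0.4]
finger_gap: 0.0259
grasp_force: 6.0
```

Down at floor height with no contact force, so I release, back off, and head for the loupe.

Request:
{"fn": "send_rows", "kwargs": {
  "moves": [
    {"rot": [0,0,0],"slide": [0,0,0],"claw": 3.4},
    {"rot": [0,0,0],"slide": [0,0,0],"claw": 4},
    {"rot": [0,0,0],"slide": [0,0,0],"claw": 4},
    {"rot": [0,0,0],"slide": [0,0,-4],"claw": 4},
    {"rot": [0,0,0],"slide": [0,0,-8],"claw": 4.6},
    {"rot": [0,0,0],"slide": [5,2,-10],"claw": 4.6},
    {"rot": [0,0,0],"slide": [10,5,-10],"claw": 4.6},
    {"rot": [0,0,0],"slide": [15,8,-10],"claw": 4.6},
    {"rot": [0,0,0],"slide": [20,10.9,-10],"claw": 4.6},
    {"rot": [0,0,0],"slide": [20,10.9,-6],"claw": 4.6},
    {"rot": [0,0,0],"slide": [20,10.9,-4],"claw": 4.6},
    {"rot": [0,0,0],"slide": [20,10.9,-4],"claw": 4.6}
  ]
}}

```text
t: 32.08
tool_pos: [0.6116, 0.1284, 0.112]
ee_rot: [0.625, 0.78, -0.001, -0.001]
wrist_force: [0.5, 0.8, 0.9]
finger_gap: 0.0457
grasp_force: 0.0
```

```bash
python3 -c "
from h import *
t=snapshot('top')
g=cv2.cvtColor(t['image'],cv2.COLOR_RGB2GRAY)[180:206,290:318]
n,l,st,c=cv2.connectedComponentsWithStats((g>110).astype(np.uint8))
for i in range(1,n):
  if st[i][4]>30:print(st[i],c[i]+[290,180],'world at .064',ray(t,*(c[i]+[290,180]),.064))
print(g.max(),proj(t,(.55,-.0887,.064)))
go(.6126,.1298,.028,12.5)"
```

```text
[  7   5  12  14 117] [303.20512821 191.1965812 ] world at .064 [ 0.549  -0.0878  0.064 ]
209 [[303.53917587 190.82666974]]
slide [0.11 0.05 8.55] rotz 0.001 head 12.6
```

The small pot is at (0.549, -0.088), seated. Grasping the loupe.

Request:
{"fn": "send_rows", "kwargs": {
  "moves": [
    {"rot": [0,0,0],"slide": [0.1,0,4],"claw": 4.8},
    {"rot": [0,0,0],"slide": [0.1,0,7],"claw": 4.8},
    {"rot": [0,0,0],"slide": [0.1,0,8.2],"claw": 4.8},
    {"rot": [0,0,0],"slide": [0.1,0,8.4],"claw": 4.8},
    {"rot": [0,0,0],"slide": [0.1,0,8.4],"claw": 4.8},
    {"rot": [0,0,0],"slide": [0.1,0,8.4],"claw": 3.2},
    {"rot": [0,0,0],"slide": [0.1,0,8.4],"claw": 3.2},
    {"rot": [0,0,0],"slide": [0.1,0,8.4],"claw": 3.2},
    {"rot": [0,0,0],"slide": [0.1,0,8.4],"claw": 3.2}
  ],
  "squeeze": 15
}}

```text
t: 33.25
tool_pos: [0.6128, 0.1309, 0.0302]
ee_rot: [0.625, 0.781, 0.0, 0.0]
wrist_force: [-0.3, -0.9, 5.6]
finger_gap: 0.0349
grasp_force: 15.0
```

```bash
python3 -c "
from h import *
go(.4583,-.1093,.15,12.7)"
```

```text
slide [-20.06 -20.32 -12.  ] rotz -0.001 head 12.7
```

Request:
{"fn": "send_rows", "kwargs": {
  "moves": [
    {"rot": [0,0,0],"slide": [0,0,-4],"claw": 3.2},
    {"rot": [0,0,0],"slide": [0,0,-9],"claw": 3.2},
    {"rot": [0,0,0],"slide": [-4,-4,-12],"claw": 3.2},
    {"rot": [0,0,0],"slide": [-8,-8,-12],"claw": 3.2},
    {"rot": [0,0,0],"slide": [-12,-12,-12],"claw": 3.2},
    {"rot": [0,0,0],"slide": [-15,-15,-12],"claw": 3.2},
    {"rot": [0,0,0],"slide": [-18,-18,-12],"claw": 3.2},
    {"rot": [0,0,0],"slide": [-20,-20.3,-12],"claw": 3.2},
    {"rot": [0,0,0],"slide": [-20,-20.3,-9],"claw": 3.2},
    {"rot": [0,0,0],"slide": [-20,-20.3,-6.5],"claw": 3.2},
    {"rot": [0,0,0],"slide": [-20,-20.3,-6.5],"claw": 3.2},
    {"rot": [0,0,0],"slide": [-20,-20.3,-6.5],"claw": 3.2}
  ]
}}

```text
t: 34.75
tool_pos: [0.4585, -0.1086, 0.0953]
ee_rot: [0.625, 0.781, 0.0, 0.0]
wrist_force: [-0.5, 0.2, -0.2]
finger_gap: 0.0351
grasp_force: 15.0
```

```bash
python3 -c "
from h import *
go(.4583,-.1093,.067,12.7)
for n in('top','side'):
  d=snapshot(n);h=cv2.cvtColor(d['image'],cv2.COLOR_RGB2HSV);p=proj(d,(.458,-.109,.075))[0].astype(int)
  m=((h[...,1]>130)&((h[...,0]<8)|(h[...,0]>172)))
  w=np.zeros_like(m);w[p[1]-14:p[1]+14,p[0]-16:p[0]+16]=1;m&=w
  q=np.argwhere(m)[:,::-1].astype(np.float32);print(n,p,len(q),cv2.minAreaRect(q) if len(q)>5 else '')
  P=np.array([[i*.018,j*.026] for i in(-1,1) for j in(-1,1)]);c,s=np.cos(.2217),np.sin(.2217)
  P=np.c_[.4583+c*P[:,0]-s*P[:,1],-.1093+s*P[:,0]+c*P[:,1],0*P[:,0]+.083];print(proj(d,P).mean(0).round(1))
"
```

```text
slide [-0.06 -0.04  2.83] rotz -0.0 head 12.7
top [312 226] 284 ((314.5, 225.5), (27.0, 25.0), 90.0)
[313.3 226.6]
side [290 164] 111 ((290.5, 165.5), (9.0, 11.0), 90.0)
[290.4 162.5]
```

Request:
{"fn": "send_rows", "kwargs": {
  "moves": [
    {"rot": [0,0,0],"slide": [0,0,1.2],"claw": 3.2},
    {"rot": [0,0,0],"slide": [0,0,2],"claw": 3.2},
    {"rot": [0,0,0],"slide": [0,0,2.5],"claw": 3.2},
    {"rot": [0,0,0],"slide": [0,0,2.8],"claw": 3.2},
    {"rot": [0,0,0],"slide": [0,0,2.8],"claw": 3.2}
  ]
}}

```text
t: 35.48
tool_pos: [0.4579, -0.1087, 0.0666]
ee_rot: [0.625, 0.781, -0.0, -0.0]
wrist_force: [-1.9, 0.3, 4.5]
finger_gap: 0.0349
grasp_force: 15.0
```

Request:
{"fn": "send_rows", "kwargs": {
  "moves": [
    {"rot": [0,0,0],"slide": [0,0,0],"claw": 4},
    {"rot": [0,0,0],"slide": [0,0,0],"claw": 4.4},
    {"rot": [0,0,0],"slide": [0,0,0],"claw": 4.4},
    {"rot": [0,0,0],"slide": [0,0,-3],"claw": 4.4},
    {"rot": [0,0,0],"slide": [0,0,-8],"claw": 4.4},
    {"rot": [0,0,0],"slide": [5,0,-13],"claw": 4.4},
    {"rot": [0,0,0],"slide": [11,2,-15],"claw": 4.4},
    {"rot": [0,0,0],"slide": [17,4,-15],"claw": 4.4},
    {"rot": [0,0,0],"slide": [23,4,-15],"claw": 4.4},
    {"rot": [0,0,0],"slide": [29,4,-15],"claw": 4.4},
    {"rot": [0,0,0],"slide": [29,4,-15],"claw": 4.4},
    {"rot": [0,0,0],"slide": [29,4,-15],"claw": 4.4}
  ]
}}

```text
t: 36.98
tool_pos: [0.4335, 0.183, 0.2165]
ee_rot: [0.624, 0.781, -0.0, 0.0]
wrist_force: [-0.4, -0.2, 0.5]
finger_gap: 0.0439
grasp_force: 0.0
```

```bash
python3 -c "
from h import *
d=snapshot('side');a=cv2.resize(d['image'][120:220,230:330,::-1],None,fx=4,fy=4,interpolation=cv2.INTER_CUBIC)
d=snapshot('top');b=cv2.resize(d['image'][160:260,285:385,::-1],None,fx=4,fy=4,interpolation=cv2.INTER_CUBIC)
cv2.imwrite('pics/a9.png',np.hstack([a,b]))
print((proj(d,[(.4583,-.1093,.051),(.479,-.201,.074),(.55,-.0887,.064),(.5706,-.1803,.077)])-[285,160]+.5)*4-.5+[400,0])"
```

```text
[[505.9828368  270.64018173]
 [657.61829137 237.09215408]
 [475.65670347 124.80667897]
 [622.6263407   91.63228662]]
```

View pics/a9.png

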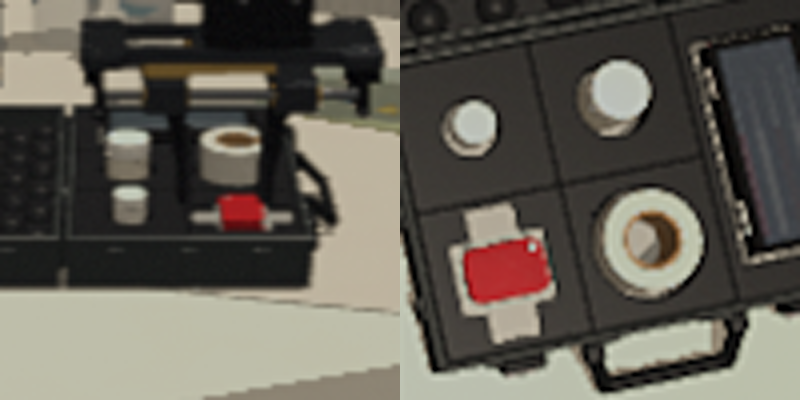

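All four things sit flat in their own pockets: loupe at (507,271), tape at (655,242), small pot at (474,125) and large pot at (620,92). The instrument case has not moved.

```bash
python3 -c "
from rig import *
print(finish_job())"
```

```text
the job is handed in; nothing more can be done
None
```

I handed the job in at about 37 s: the final camera check showed the loupe, tape roll and both white pots seated upright in their own pockets, with the instrument case undisturbed. The tape roll caught on its pocket rim and had to be re-seated, and `finish_job()` returned no verdict.

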